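# Let a ratcheted tube carousel back by one notch

## Robot

A 6-joint arm with a two-finger parallel gripper is mounted at the origin on the work surface; the furniture and walls round the work are solid. World frame = base frame: x ahead of the robot, y to its left, z up, the work surface at z = 0. Lengths are in mm, angles in rad, forces in N, time in s.
With the tool pointing down it reaches from about 350 to 975 mm from the base axis. Payload 7.1 kg.
Tool frame: the origin (TCP) lies at the very end of the fingers, on their centre line; the grasp point (between the pads) lies ctrl.hold_point_z behind it (ctrl.hold_point_z is the distance from the TCP to the grasp point, in mm); z points along the fingers, y is the line along which they close (so a half turn about z gives the same grasp; the last joint's range is limited). The gripper opens to 88 mm and grips with 3 to 60 N. Pads are 20 mm wide; open, the fingers measure 115 mm over their backs; the gripper's body (75 mm by 178 mm) begins 61 mm behind the grasp point.
Start: joints at [-0.019, 0.423, 1.63, -0, 1.089, -0.019], TCP at [624.984, 0.026, 222.675] pointing down, gripper open.
Joint ranges: [-3, 3], [-0.9, 2.11], [0.09, 2.58], [-1.31, 4.45], [0.11, 2.69], [-2.54, 2.54]. Speed limits (rad/s): [2.39, 2.39, 3.01, 3.14, 3.14, 3.14].

## Interface

Orientations are given as a rotation vector (axis times angle).
In Python, from workcell import ctrl gives the robot as it stands. The module is installed in compiled form; this text tells all that it offers.
- The arm moves only by the shell command python3 -m creep 'ROWS'. ROWS is JSON, a list of rows, each an object with "translation": the shift along the tool's x, y, z in mm, a list of three; "angular": the turn, a rotation vector about the tool's x, y, z in rad, a list of three; "jaw": the opening, from 0 (shut) to 1 (fully open). A call has exactly 8 rows; each row is the pose to reach, as a shift and turn from the pose commanded when the call began, along the tool's axes at that moment; what a row does not reach only later rows make up. A row lasts 1/8 s, in which the tool goes at most 62.5 mm and 10.7 degrees, less where a joint would pass 70% of its speed; a pose out of reach is approached as far as the arm can. A call with a gripper value outside its range is refused whole. The fingers move at their own pace and stop on an object; the grip force is fixed at half the most. Time passes only in rows, so rows that repeat a pose let the fingers close, or fill a call up. It gives the time, the measured TCP pose, the force, the opening and the grip force at its end, in the units of the state.
- ctrl.get_obs(): the state, without advancing time (a new reading comes with each control period).
- ctrl.get_image(name): name is "scene" or "side" or "wrist"; returns the picture (384x512x3 uint8, red, green, blue); there is no depth.
- ctrl.camera_info(name): a dict with "camera_matrix" (3x3 intrinsics, pixels), "world_from_camera" (4x4, takes a point from camera to world coordinates). Camera axes: x right, y up, looking along -z (the intrinsics and any distortion apply to the point x, -y, -z); pixel columns grow to the right and rows downward; lengths in mm; the calibration is good to about 2 mm. A picture is of the moment at which its call begins: read the wrist's pose just before it. camera_info takes no time and is no camera call; for the wrist camera it gives the pose at the moment of the call.
- ctrl.close_job(): hands the job in; it is judged then, once.
Trained networks look in the newest picture that a camera, given by its name, has taken for a name from the list of things; names that differ only in an ending like _2 or _b are one class to them, and where a whole thing is asked for, a point or a joint stands for the part that bears it (a point fixed in the world has none). Each returns a list of dicts, best first, with "score" (0 to 1); they miss things now and then, are a little off and sometimes report something else, mostly with a low value. They report only what shows in the picture. A call takes as long as a camera call.
- ctrl.look_for(camera, label): "rect" ([left, top, right, bottom] in pixels, round what is visible of it).
The state is a dict: "t": time; "qpos": joint angles; "qvel": joint speeds; "joint_torque": joint torques, N m; "ee_pos": TCP position; "orientation": TCP orientation; "ft_force": force on the tool from outside, world axes, zero at the start; "moment": the same for the moment, N m; "width": finger opening in mm; "grasp_force": force on a finger pad.
Only numpy, scipy, OpenCV 4.12 (cv2) and the standard library are available. Lean on these libraries where they do the work, as an engineer would, in place of code of your own. Each camera call takes 0.05 s, during which the arm holds its last target. There are 200 camera calls.

## Task

The tube carousel has been fed one station too far. Using only a fingertip and grasping nothing, tip the pawl's lever over so that its nose lifts clear of the wheel and stays up, then push the wheel's upright post to turn the wheel backward (anticlockwise from above, the way the pawl had been blocking) by one notch. Then tip the pawl back down so that its nose sits fully home behind the next tooth, and leave the vials in their cups and everything else where it is.

Things in the scene. Friction and masses are not known exactly. Their poses are not given: they have to be found in the camera images.
- feeder: The fixed base of the tube carousel: aluminium plate 214 x 214 mm, 12 mm thick, bolted down. Origin on the table under the plate's centre, in line with the wheel's axle; z up. The pawl's bracket stands on the +y side, towards -x.
- carousel (a joint): The white wheel, 200 mm across, on a vertical axle through the feeder's origin. rad; positive = anticlockwise from above = backward; -0.03 to 0 at the start, where a tooth at the nose blocks backward turning. One notch is 0.785. With the pawl up it turns either way against light friction (about 1.5 N at the post) and stays where it is left.
- rim_face (a point): Point in the wheel's flat top (50 mm above the table) on the axle. Eight saw teeth 10 mm high stand near its rim at radius 91 mm, each with an upright face towards the pawl's pivot and a ramp 38 mm long behind it, then 25 mm of flat. The nose drops home on that flat with the wheel 0.60 to 0.78 rad back; farther back it lands on a tooth.
- post_top (a point): Centre of the top of the wheel's only upright post, the part to push: steel, 13 mm diameter with a 17 mm head (the top 14 mm), top 131 mm above the table, 60 mm from the axle; it turns with the wheel. At the start it is on the side away from the pawl. Seven grey cups, 33 mm across, 20 mm high, share the wheel; vials in them reach 106 mm above the table.
- pawl (a joint): The steel L-shaped pawl. rad; 0 = nose down, home on its stop; grows as the nose lifts, to a stop at 1.45. Its weight tips it over centre: past about 0.8 it falls on to 1.45 and stays up, below that it falls back down (to about 0.12 if a tooth is beneath). About 1 N at the end of an arm tips it.
- pivot (a point): The pawl's fixed pivot, 64 mm above the table, at feeder x -70, y +91 mm; its axis lies along the feeder's y. The bracket's two cheeks are 29 mm wide overall, 16 mm along x, and rise to 72 mm above the table.
- lever_top (a point): Centre of the crossbar (16 mm thick, 22 mm wide) at the end of the pawl's finger lever (10 mm thick), 60 mm from the pivot. With the pawl down the lever stands upright above the pivot; push it towards the feeder's -x to lift the nose. With the pawl up it lies nearly level, pointing to the feeder's -x.
- nose_tip (a point): Lower far edge of the pawl's nose, 70 mm from the pivot. Pawl down: the nose arm (12 mm wide, 10 mm thick) reaches level from the pivot towards the feeder's +x, its top 69 mm above the table, at right angles to the lever. Pawl up: it stands almost upright, its end about 133 mm above the table; push it towards the feeder's +x to bring the nose down.
- vial_b: Loose capped vial, 23 mm diameter, 54 mm tall, standing in a cup of the wheel; origin under its base, z up. Leave it in its cup.
- vial_c: Loose vial like vial_b, in another cup.
- vial_d: Loose vial like vial_b, in another cup.
- spare_cap: Loose ribbed screw cap, 23 mm across, 12 mm high, on the base plate's far left corner; bystander.
- tape_roll: Roll of tape, 64 mm across, 19 mm high, lying flat on the table; bystander.
- petri: Closed petri dish, 64 mm across, 16 mm high, on the table; bystander.
- timer: Bench timer 66 x 62 x 18 mm on the table; bystander.
- tube_50: Standing 50 ml tube, 38 mm across, 110 mm tall, on the table; bystander.

How it is judged:
By the outcome, as a careful person would: the job done as asked, in the order asked, and still so for the second after the job is handed in, with the robot touching nothing.
It also fails if it takes over 59 s, if anything falls off the work surface, if the arm or the gripper's body presses on something with over 40 N, if the wrist force passes 120 N, or if a joint passes its speed limit or range.

## Working session

There is one attempt and no reset: what is moved stays moved. The work goes in short steps, Python scripts to look and compute and a shell command to move; the robot and the scene stay as the last step left them, time stands still between calls to the robot, and variables do not carry over. Pictures are saved under pics/ and viewed, at most 10 in all, crops included, and the job is handed in when it is done.

```bash
mkdir -p pics; python3 - <<'E'
from workcell import ctrl
import cv2,numpy as np
o=ctrl.get_obs();print(o['t'],o['ee_pos'],o['orientation'],ctrl.hold_point_z,o['width'])
for c in ['scene','side']:
    im=ctrl.get_image(c);cv2.imwrite(f'pics/{c}0.png',im[:,:,::-1])
    i=ctrl.camera_info(c);print(c,i)
    for l in ['feeder','post_top','lever_top','nose_tip','pawl','carousel','vial_b','spare_cap','tube_50']:
        print(l,[(np.round(d['rect']).tolist(),round(d['score'],2)) for d in ctrl.look_for(c,l)[:3]])
E
```

```text
0.0 [6.24451749e+02 3.51645931e-02 2.21910649e+02] [-2.22069076e+00 -2.22067499e+00  1.65263331e-03] 18.700000000000003 87.90915557368834
scene {'camera_matrix': array([[348.69895033,   0.        , 258.48827137],
       [  0.        , 348.69895033, 195.64449631],
       [  0.        ,   0.        ,   1.        ]]), 'world_from_camera': array([[ 7.24100626e-01,  3.79750953e-01, -5.75732140e-01,
        -1.63195755e+02],
       [-6.89240451e-01,  3.68153074e-01, -6.24027976e-01,
        -6.80101971e+02],
       [-2.50176615e-02,  8.48676928e-01,  5.28319590e-01,
         7.31575659e+02],
       [ 0.00000000e+00,  0.00000000e+00,  0.00000000e+00,
         1.00000000e+00]])}
feeder [([288.0, 219.0, 386.0, 299.0], 0.86), ([297.0, 217.0, 317.0, 238.0], 0.74)]
post_top [([303.0, 228.0, 372.0, 276.0], 0.81)]
lever_top [([294.0, 218.0, 316.0, 239.0], 0.67), ([348.0, 227.0, 362.0, 244.0], 0.65)]
nose_tip [([303.0, 226.0, 375.0, 279.0], 0.6), ([297.0, 220.0, 316.0, 240.0], 0.59)]
pawl [([294.0, 219.0, 317.0, 239.0], 0.44)]
carousel [([302.0, 227.0, 374.0, 276.0], 0.65)]
vial_b [([328.0, 239.0, 
[... 538 characters left out ...]
94662044e-03,  9.04410265e-01,  4.26570078e-01,
         5.94582747e+02],
       [ 0.00000000e+00,  0.00000000e+00,  0.00000000e+00,
         1.00000000e+00]])}
feeder [([229.0, 232.0, 336.0, 335.0], 0.98)]
post_top [([236.0, 254.0, 330.0, 322.0], 0.86)]
lever_top [([246.0, 225.0, 279.0, 256.0], 0.67)]
nose_tip [([244.0, 227.0, 283.0, 258.0], 0.8)]
pawl [([248.0, 225.0, 278.0, 259.0], 0.86), ([235.0, 253.0, 328.0, 321.0], 0.23)]
carousel [([236.0, 254.0, 326.0, 325.0], 0.97)]
vial_b [([301.0, 264.0, 315.0, 284.0], 0.65), ([254.0, 262.0, 262.0, 288.0], 0.65), ([286.0, 245.0, 297.0, 264.0], 0.51)]
spare_cap []
tube_50 [([281.0, 150.0, 286.0, 165.0], 0.41), ([232.0, 253.0, 331.0, 323.0], 0.24)]
```

```bash
python3 - <<'E'
import cv2,numpy as np
a=cv2.imread('pics/scene0.png')[195:320,260:410]; b=cv2.imread('pics/side0.png')[210:345,210:350]
f=lambda i:cv2.resize(i,(400,360),interpolation=cv2.INTER_CUBIC)
cv2.imwrite('pics/crop0.png',np.hstack([f(a),f(b)]))
E
```

```text
(no output)
```

View pics/crop0.png

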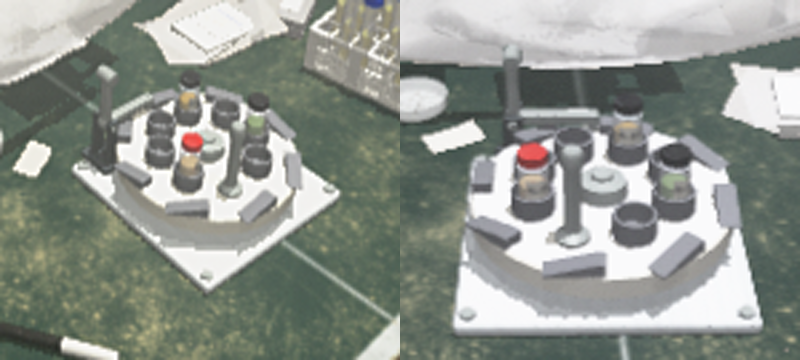

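View pics/side0.png

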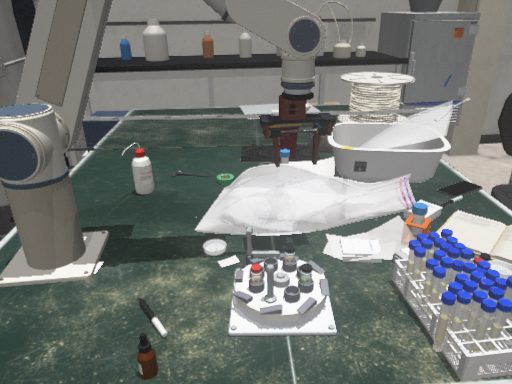

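The side view shows the feeder roughly square to the world: the pawl lever top is at about (249,229), the post head at (270,266) and the plate's near corners at (230,334) and (337,334). In the scene view the lever is at (299,220) and the post at (349,239).

```bash
cat > h.py <<'E'
from workcell import ctrl
import numpy as np,cv2
from scipy.optimize import least_squares
def proj(c,P):
    i=ctrl.camera_info(c);T=np.linalg.inv(i['world_from_camera']);p=T[:3,:3]@P+T[:3,3]
    q=i['camera_matrix']@np.array([p[0],-p[1],-p[2]]);return q[:2]/q[2]
def W(v,f):
    x,y,a=v[:3];c,s=np.cos(a),np.sin(a);return np.array([x+c*f[0]-s*f[1],y+s*f[0]+c*f[1],f[2]])
E
python3 - <<'E'
from h import *
ob=[('side',(-107,-107,12),(230,332)),('side',(107,-107,12),(336,332)),('scene',(-107,107,12),(288,254)),('scene',(-107,-107,12),(338,295)),('scene',(107,-107,12),(387,260)),
('side',(-70,91,128),(249.5,228.5)),('scene',(-70,91,128),(299.5,220.5)),('side','p',(270,265.5)),('scene','p',(349.3,239.5))]
def r(v):
    return np.concatenate([proj(c,W(v,f if f!='p' else (60*np.cos(v[3]),60*np.sin(v[3]),128)))-px for c,f,px in ob])
s=least_squares(r,[450,-350,0,-1.9]);print(s.x,np.round(r(s.x),1))
v=s.x
for n,f in dict(lever=(-70,91,124),post=(60*np.cos(v[3]),60*np.sin(v[3]),131)).items():print(n,W(v,f))
E
```

```text
[ 5.47336625e+02 -2.51135958e+02 -1.26225194e-01 -1.99252621e+00] [-1.9 -0.2  1.1 -1.4 -1.3 -2.1  0.7 -1.   1.6  0.2 -1.3  1.2  1.1 -1.
 -0.6  1.3  0.1 -1.4]
lever [ 489.34954795 -152.04761968  124.        ]
post [ 516.08005765 -302.35145412  131.        ]
```

```bash
python3 -m creep '[{"translation":[-30,-10,-40],"angular":[0,0,0],"jaw":0},{"translation":[-70,-25,-60],"angular":[0,0,0.03],"jaw":0},{"translation":[-115,-40,-80],"angular":[0,0,0.06],"jaw":0},{"translation":[-160,-55,-80],"angular":[0,0,0.1],"jaw":0},{"translation":[-200,-75,-80],"angular":[0,0,0.126],"jaw":0},{"translation":[-220,-75,-80],"angular":[0,0,0.126],"jaw":0},{"translation":[-220,-75,-80],"angular":[0,0,0.126],"jaw":0},{"translation":[-220,-75,-80],"angular":[0,0,0.126],"jaw":0}]'
python3 - <<'E'
from h import *
im=ctrl.get_image('wrist');i=ctrl.camera_info('wrist');print(i)
cv2.imwrite('pics/w1.png',im[:,:,::-1])
o=ctrl.get_obs();print(o['ee_pos'],o['orientation'],o['width'],o['t'])
v=[547.3,-251.1,-.126]
for n,f in dict(lever=(-70,91,132),post=(60*np.cos(-1.9925),60*np.sin(-1.9925),131),axle=(0,0,50),c1=(107,107,12),c2=(-107,107,12),c3=(107,-107,12),c4=(-107,-107,12)).items():print(n,proj('wrist',W(v,f)))
for l in ['lever_top','nose_tip','post_top','feeder','vial_b','spare_cap']:
    print(l,[(np.round(d['rect']).tolist(),round(d['score'],2)) for d in ctrl.look_for('wrist',l)[:4]])
E
```

```text
t: 2.0
ee_pos: [550.6, -219.0, 302.5]
orientation: [-2.356, -2.078, -0.001]
ft_force: [-0.4, -0.8, 0.4]
width: 11.4
grasp_force: 0.0
{'camera_matrix': array([[299.9810172 ,   0.        , 262.91020326],
       [  0.        , 299.9810172 , 193.18520793],
       [  0.        ,   0.        ,   1.        ]]), 'world_from_camera': array([[ 9.92225255e-01,  1.20139139e-01,  3.24904548e-02,
         5.59929165e+02],
       [-1.24452007e-01,  9.59598997e-01,  2.52351863e-01,
        -1.50096223e+02],
       [-8.60472325e-04, -2.54433394e-01,  9.67089917e-01,
         4.64790907e+02],
       [ 0.00000000e+00,  0.00000000e+00,  0.00000000e+00,
         1.00000000e+00]])}
[ 550.53709086 -218.74187904  302.47707196] [-2.35504129e+00 -2.07850946e+00 -2.85499599e-04] 7.49471631296545 2.05
lever [198.62720235 124.49141096]
post [242.80958993 248.12810991]
axle [263.18842447 188.20030232]
c1 [336.82830489 110.65371093]
c2 [189.78015329 110.46847855]
c3 [328.47041413 246.2601733 ]
c4 [197.72863816 246.06471318]
lever_top [([192.0, 113.0, 262.0, 134.0], 0.94)]
nose_tip [([193.0, 114.0, 262.0, 135.0], 0.66)]
post_top [([193.0, 117.0, 334.0, 256.0], 0.9), ([287.0, 200.0, 309.0, 221.0], 0.41)]
feeder [([188.0, 110.0, 335.0, 257.0], 0.63), ([190.0, 112.0, 262.0, 136.0], 0.4)]
vial_b [([270.0, 143.0, 290.0, 167.0], 0.85), ([214.0, 199.0, 233.0, 223.0], 0.75), ([290.0, 198.0, 311.0, 222.0], 0.64)]
spare_cap [([311.0, 118.0, 325.0, 131.0], 0.7), ([191.0, 118.0, 333.0, 258.0], 0.25)]
```

View pics/w1.png

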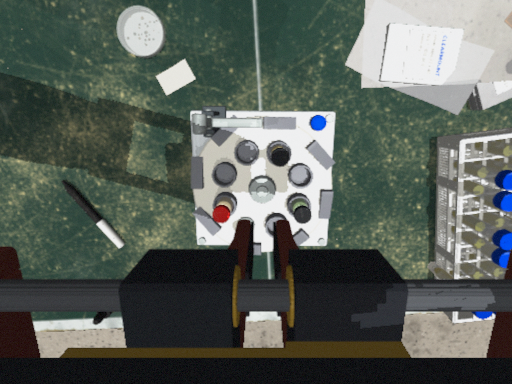

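The plate corners at (191,112), (335,112), (198,246) and (327,246), and the lever top near (199,124), match the fit to about 1 px. I'll approach the lever's +x side.

```bash
python3 -m creep '[{"translation":[30,-18,30],"angular":[0,0,0],"jaw":0},{"translation":[59,-35,60],"angular":[0,0,0],"jaw":0},{"translation":[59,-35,105],"angular":[0,0,0],"jaw":0},{"translation":[59,-35,140],"angular":[0,0,0],"jaw":0},{"translation":[59,-35,170],"angular":[0,0,0],"jaw":0},{"translation":[59,-35,190],"angular":[0,0,0],"jaw":0},{"translation":[59,-35,202],"angular":[0,0,0],"jaw":0},{"translation":[59,-35,202],"angular":[0,0,0],"jaw":0}]'
cat > show.py <<'E'
import sys
from h import *
n=sys.argv[1];o=ctrl.get_obs();d=o['ee_pos']-np.array([547.3,-251.1,0]);a=.126
print('feeder xyz',d[0]*np.cos(a)-d[1]*np.sin(a),d[0]*np.sin(a)+d[1]*np.cos(a),d[2],'w',o['width'],'F',o['ft_force'],'t',o['t'])
w=cv2.resize(ctrl.get_image('wrist')[60:280,150:370],(400,400),interpolation=cv2.INTER_CUBIC)
s=cv2.resize(ctrl.get_image('side')[190:345,200:355],(400,400),interpolation=cv2.INTER_CUBIC)
cv2.imwrite(f'pics/{n}.png',np.hstack([w,s])[:,:,::-1])
E
python3 show.py a1
```

```text
t: 3.35
ee_pos: [522.4, -156.9, 100.2]
orientation: [-2.356, -2.077, 0.001]
ft_force: [0.6, -0.1, 0.2]
width: 0.8
grasp_force: 0.0
feeder xyz -36.506511181038796 90.3482221279945 100.19879879953864 w 0.7949334826380474 F [ 0.59466152 -0.11351587  0.17750885] t 3.35
```

View pics/a1.png

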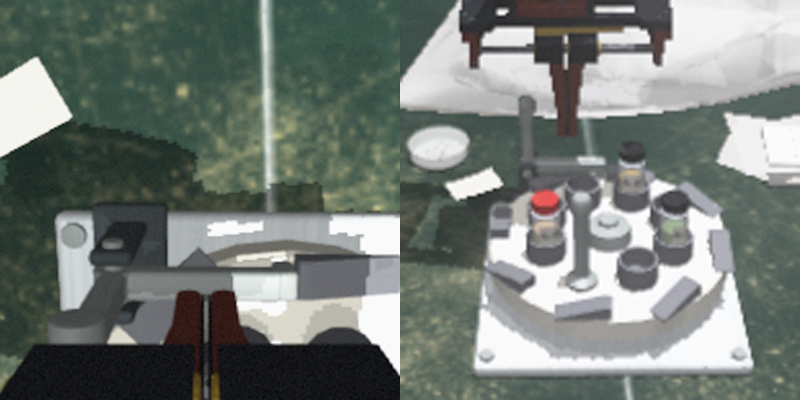

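```bash
python3 -m creep '[{"translation":[0,-10,0],"angular":[0,0,0],"jaw":0},{"translation":[0,-18,0],"angular":[0,0,0],"jaw":0},{"translation":[0,-26,0],"angular":[0,0,0],"jaw":0},{"translation":[0,-34,0],"angular":[0,0,0],"jaw":0},{"translation":[0,-42,0],"angular":[0,0,0],"jaw":0},{"translation":[0,-50,0],"angular":[0,0,0],"jaw":0},{"translation":[0,-58,0],"angular":[0,0,0],"jaw":0},{"translation":[0,-66,0],"angular":[0,0,0],"jaw":0}]'
python3 -m creep '[{"translation":[0,0,0],"angular":[0,0,0],"jaw":0},{"translation":[0,0,0],"angular":[0,0,0],"jaw":0},{"translation":[0,0,-15],"angular":[0,0,0],"jaw":0},{"translation":[0,0,-30],"angular":[0,0,0],"jaw":0},{"translation":[0,0,-50],"angular":[0,0,0],"jaw":0},{"translation":[0,0,-70],"angular":[0,0,0],"jaw":0},{"translation":[0,0,-70],"angular":[0,0,0],"jaw":0},{"translation":[0,0,-70],"angular":[0,0,0],"jaw":0}]'
python3 show.py a2
```

```text
t: 4.45
ee_pos: [456.5, -148.6, 100.6]
orientation: [-2.357, -2.077, 0.0]
ft_force: [0.3, 0.2, 0.1]
width: 0.4
grasp_force: 0.0
t: 5.45
ee_pos: [457.1, -148.7, 170.7]
orientation: [2.357, 2.077, 0.0]
ft_force: [0.9, -0.8, 1.0]
width: 0.7
grasp_force: 0.0
feeder xyz -102.33210449372837 90.26838534270267 170.74091492836604 w 0.6713867968514279 F [ 0.89442163 -0.79858641  0.97703413] t 5.45
```

View pics/a2.png

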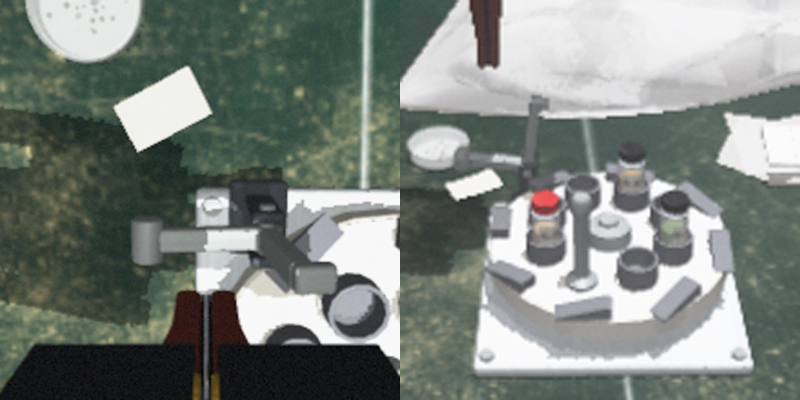

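The pawl is up: the lever lies level to -x and the nose stands upright at crop (535,100). Next I move to the post's clockwise side.

```bash
python3 -m creep '[{"translation":[-30,8,0],"angular":[0,0,0],"jaw":0},{"translation":[-75,20,0],"angular":[0,0,0],"jaw":0},{"translation":[-120,32,0],"angular":[0,0,0],"jaw":0},{"translation":[-147,40,0],"angular":[0,0,0],"jaw":0},{"translation":[-147,40,0],"angular":[0,0,0],"jaw":0},{"translation":[-147,40,30],"angular":[0,0,0],"jaw":0},{"translation":[-147,40,59],"angular":[0,0,0],"jaw":0},{"translation":[-147,40,59],"angular":[0,0,0],"jaw":0}]'
python3 show.py a3
```

```text
t: 6.55
ee_pos: [476.5, -297.4, 109.4]
orientation: [-2.352, -2.074, 0.002]
ft_force: [-0.5, -0.2, -0.5]
width: 0.1
grasp_force: 0.0
feeder xyz -64.452654404106 -54.819771136065114 109.43235514944257 w 0.1256916017833008 F [-0.48748565 -0.17932811 -0.47948092] t 6.55
```

View pics/a3.png

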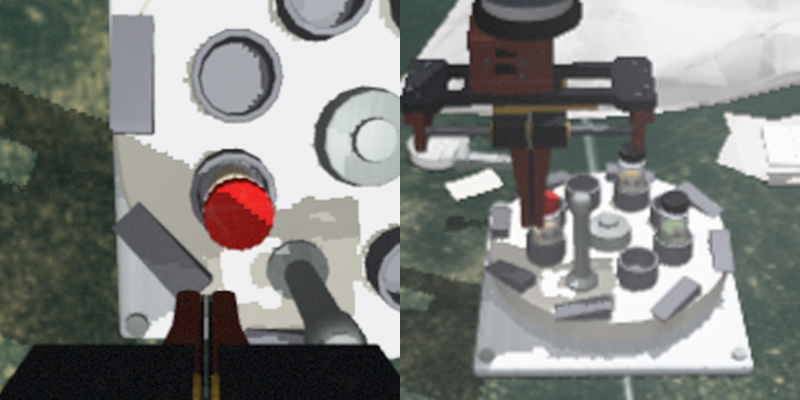

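The finger stands left of the post and clear of the red-capped vial. I push the post to +x.

```bash
python3 -m creep '[{"translation":[0,8,-1],"angular":[0,0,0],"jaw":0},{"translation":[0,16,-1],"angular":[0,0,0],"jaw":0},{"translation":[0,23,-1],"angular":[0,0,0],"jaw":0},{"translation":[0,30,-1],"angular":[0,0,0],"jaw":0},{"translation":[0,37,-1],"angular":[0,0,0],"jaw":0},{"translation":[0,44,-1],"angular":[0,0,0],"jaw":0},{"translation":[0,50,-1],"angular":[0,0,0],"jaw":0},{"translation":[0,54,-1],"angular":[0,0,0],"jaw":0}]'
python3 -m creep '[{"translation":[0,0,0],"angular":[0,0,0],"jaw":0},{"translation":[0,0,0],"angular":[0,0,0],"jaw":0},{"translation":[0,0,0],"angular":[0,0,0],"jaw":0},{"translation":[0,0,0],"angular":[0,0,0],"jaw":0},{"translation":[0,0,0],"angular":[0,0,0],"jaw":0},{"translation":[0,0,0],"angular":[0,0,0],"jaw":0},{"translation":[0,0,0],"angular":[0,0,0],"jaw":0},{"translation":[0,0,0],"angular":[0,0,0],"jaw":0}]'
python3 show.py a4
```

```text
t: 7.65
ee_pos: [532.5, -306.3, 112.6]
orientation: [-2.357, -2.077, -0.0]
ft_force: [-1.1, 0.8, 0.5]
width: 0.7
grasp_force: 0.9
t: 8.65
ee_pos: [532.0, -306.4, 112.7]
orientation: [-2.357, -2.077, -0.0]
ft_force: [-0.5, -0.1, -0.1]
width: 0.5
grasp_force: 0.0
feeder xyz -8.268570608376908 -56.774076207417444 112.66086308084749 w 0.460282790367892 F [-0.51486002 -0.05691603 -0.14079872] t 8.65
```

View pics/a4.png

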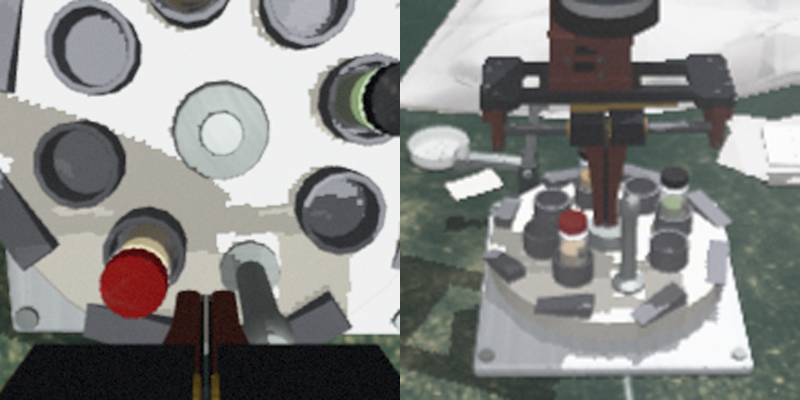

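The post has moved right, to its base at crop (250,268), with the vials still in their cups. I'll measure the wheel angle from the cup rims.

```bash
python3 - <<'E'
from h import *
i=ctrl.camera_info('wrist');T=i['world_from_camera'];K=np.linalg.inv(i['camera_matrix'])
for n,px,z in [('post',(250,268),53),('c1',(95,46),70),('c2',(80,163),70),('c3',(341,209),70),('hub',(222,132),62)]:
    u=K@np.array([150+px[0]*.55,60+px[1]*.55,1]);d=T[:3,:3]@np.array([u[0],-u[1],-u[2]])
    P=T[:3,3]+d*(z-T[2,3])/d[2]-np.array([547.3,-251.1,0]);a=.126
    x,y=P[0]*np.cos(a)-P[1]*np.sin(a),P[0]*np.sin(a)+P[1]*np.cos(a)
    print(n,round(x,1),round(y,1),np.hypot(x,y),np.arctan2(y,x))
E
```

```text
post 11.4 -57.3 58.413018401423194 -1.374304831187451
c1 -46.8 30.6 55.89151774540341 2.56229390907842
c2 -54.5 -10.8 55.58347084445249 -2.9465432587448435
c3 44.3 -28.3 52.54338956878424 -0.5689606629363956
hub -1.2 0.1 1.2335457524520224 3.0242931338031998
```

```bash
python3 - <<'E'
import sys
from h import *
T=np.array([[9.92225255e-01,1.20139139e-01,3.24904548e-02,559.929],[-1.24452007e-01,9.59598997e-01,2.52351863e-01,-150.096],[-8.60472325e-04,-2.54433394e-01,9.67089917e-01,464.79],[0,0,0,1]])
K=np.linalg.inv(ctrl.camera_info('wrist')['camera_matrix'])
im=cv2.imread('pics/w1.png');g=im[105:255,185:340]
cv2.imwrite('pics/w1c.png',cv2.resize(g,None,fx=3.8,fy=3.8,interpolation=cv2.INTER_CUBIC))
for n,px,z,k in [('c1',(247.5,152),70,3),('c2',(225,174.5),70,2),('c3',(299.5,174.5),70,-2),('hub',(262,188),62,0)]:
    u=K@np.array([*px,1]);d=T[:3,:3]@np.array([u[0],-u[1],-u[2]])
    P=T[:3,3]+d*(z-T[2,3])/d[2]-np.array([547.3,-251.1,0]);a=.126
    x,y=P[0]*np.cos(a)-P[1]*np.sin(a),P[0]*np.sin(a)+P[1]*np.cos(a)
    print(n,round(x,1),round(y,1),np.hypot(x,y),np.arctan2(y,x))
E
```

```text
c1 -20.7 53.8 57.66785875335036 1.9376727851349724
c2 -51.2 23.7 56.402633260027244 2.707504449078346
c3 48.6 23.9 54.12043301709473 0.45658881347805974
hub -1.6 3.2 3.6242087265334773 2.0428231653513764
```

View pics/w1c.png

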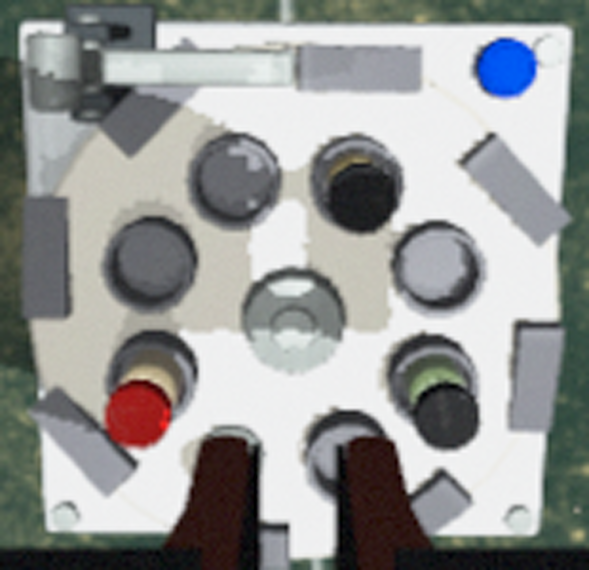

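In the enlargement the wheel starts at about -0.01 rad, with the cups at multiples of 45° + 22.5°. It is now about 0.61 rad back, so I push 5 mm more and then retreat.

```bash
python3 -m creep '[{"translation":[0,1,0],"angular":[0,0,0],"jaw":0},{"translation":[0,2,0],"angular":[0,0,0],"jaw":0},{"translation":[0,3,0],"angular":[0,0,0],"jaw":0},{"translation":[0,4,0],"angular":[0,0,0],"jaw":0},{"translation":[0,5,0],"angular":[0,0,0],"jaw":0},{"translation":[0,5,0],"angular":[0,0,0],"jaw":0},{"translation":[0,5,0],"angular":[0,0,0],"jaw":0},{"translation":[0,5,0],"angular":[0,0,0],"jaw":0}]'
python3 -m creep '[{"translation":[0,-4,0],"angular":[0,0,0],"jaw":0},{"translation":[0,-4,-20],"angular":[0,0,0],"jaw":0},{"translation":[0,-4,-45],"angular":[0,0,0],"jaw":0},{"translation":[0,-4,-80],"angular":[0,0,0],"jaw":0},{"translation":[0,-4,-120],"angular":[0,0,0],"jaw":0},{"translation":[20,-4,-150],"angular":[0,0,0],"jaw":0},{"translation":[20,-4,-150],"angular":[0,0,0],"jaw":0},{"translation":[20,-4,-150],"angular":[0,0,0],"jaw":0}]'
python3 - <<'E'
from h import *
o=ctrl.get_obs();i=ctrl.camera_info('wrist');im=ctrl.get_image('wrist');print(o['ee_pos'],o['t'])
np.save('wc.npy',i['world_from_camera'])
cv2.imwrite('pics/a5.png',cv2.resize(im[110:260,170:370],(800,600),interpolation=cv2.INTER_CUBIC)[:,:,::-1])
E
```

```text
t: 9.75
ee_pos: [537.0, -307.1, 112.6]
orientation: [2.357, 2.077, 0.0]
ft_force: [-0.8, 0.9, -0.1]
width: 0.6
grasp_force: 0.5
t: 10.75
ee_pos: [535.2, -286.8, 262.7]
orientation: [2.356, 2.077, -0.0]
ft_force: [-0.2, 0.4, -1.5]
width: 0.5
grasp_force: 0.0
[ 535.18507787 -286.7762491   262.6801127 ] 10.75
```

View pics/a5.png

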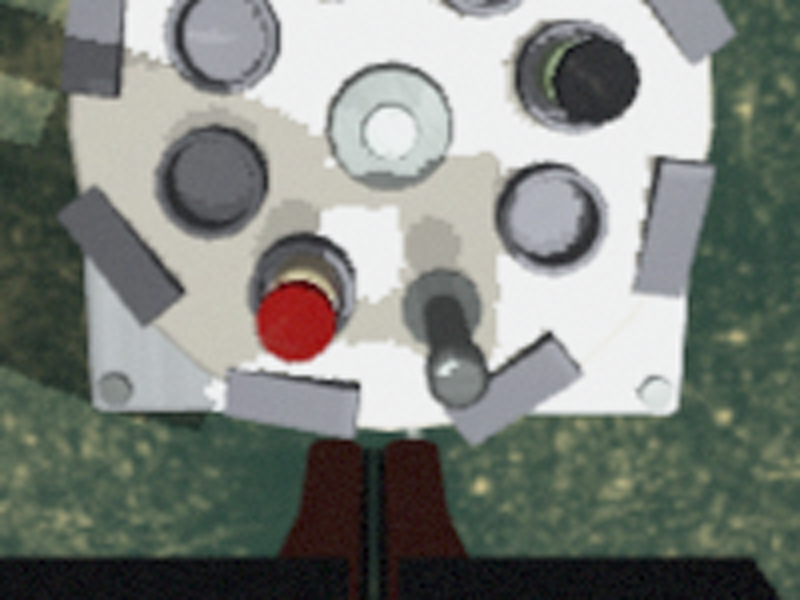

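The wheel has turned further: post base (442,302), cup rims (222,37), (212,178) and (551,215). All vials in view are still seated.

```bash
python3 - <<'E'
from h import *
T=np.load('wc.npy');K=np.linalg.inv(ctrl.camera_info('wrist')['camera_matrix'])
Q=[]
for n,px,z,k in [('post',(442,302),53,0),('c1',(222,37),70,-3),('c2',(212,178),70,-2),('c3',(551,215),70,1)]:
    u=K@np.array([170+px[0]/4,110+px[1]/4,1]);d=T[:3,:3]@np.array([u[0],-u[1],-u[2]])
    P=T[:3,3]+d*(z-T[2,3])/d[2]-np.array([547.3,-251.1,0]);a=.126
    Q.append((P[0]*np.cos(a)-P[1]*np.sin(a),P[0]*np.sin(a)+P[1]*np.cos(a),k,60 if n=='post' else 56));print(np.round(Q[-1],1))
Q=np.array(Q)
r=lambda p:np.concatenate([p[0]+Q[:,3]*np.cos(p[2]+Q[:,2]*np.pi/4)-Q[:,0],p[1]+Q[:,3]*np.sin(p[2]+Q[:,2]*np.pi/4)-Q[:,1]])
s=least_squares(r,[0,0,-1.3]);print(s.x,s.x[2]+1.9635,np.round(r(s.x),1))
E
```

```text
[ 15.4 -55.5   0.   60. ]
[-50.   26.7  -3.   56. ]
[-54.2 -13.8  -2.   56. ]
[ 46.5 -24.8   1.   56. ]
[-1.43768463  1.52973672 -1.2810173 ] 0.6824827003555001 [ 0.3 -0.7 -0.9  1.3 -0.5  1.4 -0.7 -0.3]
```

The wheel is at 0.68 rad, inside the 0.60–0.78 window. Now to the -x side of the upright nose.

```bash
python3 -m creep '[{"translation":[30,-21,10],"angular":[0,0,0],"jaw":0},{"translation":[72,-50,25],"angular":[0,0,0],"jaw":0},{"translation":[110,-76,45],"angular":[0,0,0],"jaw":0},{"translation":[127,-88,70],"angular":[0,0,0],"jaw":0},{"translation":[127,-88,105],"angular":[0,0,0],"jaw":0},{"translation":[127,-88,140],"angular":[0,0,0],"jaw":0},{"translation":[127,-88,161],"angular":[0,0,0],"jaw":0},{"translation":[127,-88,161],"angular":[0,0,0],"jaw":0}]'
python3 show.py a6
```

```text
t: 11.8
ee_pos: [462.2, -149.3, 99.4]
orientation: [-2.354, -2.074, 0.004]
ft_force: [0.1, -0.4, -1.0]
width: 0.5
grasp_force: 0.0
feeder xyz -97.21687612023989 90.3010257569257 99.42271819397725 w 0.48674674827541964 F [ 0.12601788 -0.3743413  -1.03882147] t 11.8
```

View pics/a6.png

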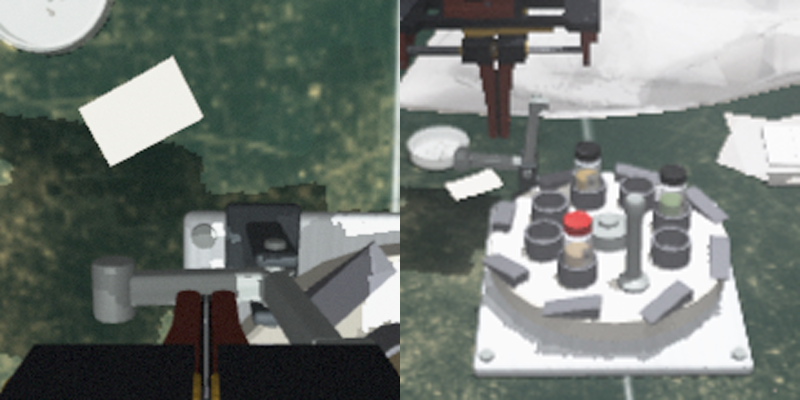

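The finger is between the lever and the nose; push +x.

```bash
python3 -m creep '[{"translation":[0,9,0],"angular":[0,0,0],"jaw":0},{"translation":[0,16,0],"angular":[0,0,0],"jaw":0},{"translation":[0,23,0],"angular":[0,0,0],"jaw":0},{"translation":[0,30,0],"angular":[0,0,0],"jaw":0},{"translation":[0,37,0],"angular":[0,0,0],"jaw":0},{"translation":[0,44,0],"angular":[0,0,0],"jaw":0},{"translation":[0,50,0],"angular":[0,0,0],"jaw":0},{"translation":[0,55,0],"angular":[0,0,0],"jaw":0}]'
python3 -m creep '[{"translation":[0,2,0],"angular":[0,0,0],"jaw":0},{"translation":[0,4,0],"angular":[0,0,0],"jaw":0},{"translation":[0,4,-20],"angular":[0,0,0],"jaw":0},{"translation":[0,4,-45],"angular":[0,0,0],"jaw":0},{"translation":[0,4,-80],"angular":[0,0,0],"jaw":0},{"translation":[-30,4,-120],"angular":[0,0,0],"jaw":0},{"translation":[-70,4,-160],"angular":[0,0,0],"jaw":0},{"translation":[-110,4,-200],"angular":[0,0,0],"jaw":0}]'
python3 show.py a7
```

```text
t: 12.9
ee_pos: [519.2, -156.6, 101.7]
orientation: [2.357, 2.077, 0.0]
ft_force: [0.3, -0.6, -0.3]
width: 0.5
grasp_force: 0.1
t: 13.9
ee_pos: [508.4, -267.0, 303.1]
orientation: [2.356, 2.078, 0.0]
ft_force: [1.2, -0.1, 0.7]
width: 0.4
grasp_force: 0.0
feeder xyz -36.557128255963306 -20.6387030787633 303.134815651218 w 0.4252440545083116 F [ 1.16919649 -0.08735463  0.74027271] t 13.9
```

View pics/a7.png

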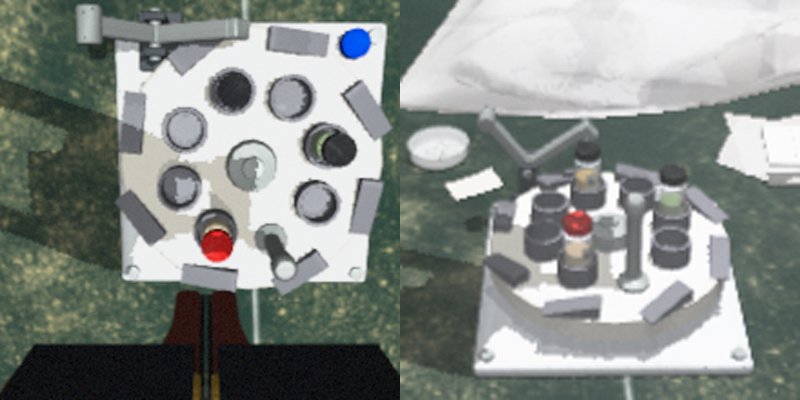

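The pawl shows midway: lever tilted left at (485,115), nose at (590,125). It's either still falling or balanced there. That's 11 pictures viewed, one past the limit, so from here I check by network and numbers only.

```bash
cat > chk.py <<'E'
from h import *
import itertools
v=[547.3,-251.1,-.126];print('t',ctrl.get_obs()['t'])
for c in ['side','scene','wrist']:
    ctrl.get_image(c)
    for l in ['pawl','lever_top','nose_tip']:
        print(c,l,[(np.round(d['rect']).tolist(),round(d['score'],2)) for d in ctrl.look_for(c,l)[:2]])
    for q in [0,.12,.4,.75,1.45]:
        P=[]
        for r,t,o in [(60,np.pi/2,8),(52,np.pi/2,8),(68,np.pi/2,8),(70,0,5),(0,0,10)]:
            for so in (-1,1):
                for dy in (-8,8):
                    X=np.array([r*np.cos(t+q),r*np.sin(t+q)])+so*o*np.array([-np.sin(t+q),np.cos(t+q)])
                    P.append(proj(c,W(v,(-70+X[0],91+dy,64+X[1]))))
        P=np.array(P);print('  pred',q,np.round([*P.min(0),*P.max(0)]))
E
python3 -m creep '[{"translation":[0,0,0],"angular":[0,0,0],"jaw":0},{"translation":[0,0,0],"angular":[0,0,0],"jaw":0},{"translation":[0,0,0],"angular":[0,0,0],"jaw":0},{"translation":[0,0,0],"angular":[0,0,0],"jaw":0},{"translation":[0,0,0],"angular":[0,0,0],"jaw":0},{"translation":[0,0,0],"angular":[0,0,0],"jaw":0},{"translation":[0,0,0],"angular":[0,0,0],"jaw":0},{"translation":[0,0,0],"angular":[0,0,0],"jaw":0}]'; python3 chk.py
```

```text
t: 15.0
ee_pos: [508.8, -266.2, 301.7]
orientation: [2.357, 2.077, -0.0]
ft_force: [0.3, -0.9, 0.9]
width: 0.3
grasp_force: 0.0
t 15.0
side pawl [([231.0, 232.0, 278.0, 254.0], 0.8)]
side lever_top [([231.0, 231.0, 277.0, 253.0], 0.71)]
side nose_tip [([228.0, 229.0, 278.0, 252.0], 0.65)]
  pred 0 [245. 226. 279. 259.]
  pred 0.12 [241. 226. 279. 259.]
  pred 0.4 [233. 227. 277. 259.]
  pred 0.75 [225. 232. 272. 258.]
  pred 1.45 [219. 226. 254. 256.]
scene pawl [([286.0, 223.0, 315.0, 237.0], 0.58)]
scene lever_top [([287.0, 221.0, 314.0, 237.0], 0.64), ([238.0, 238.0, 258.0, 248.0], 0.45)]
scene nose_tip [([288.0, 218.0, 315.0, 240.0], 0.57)]
  pred 0 [297. 216. 318. 241.]
  pred 0.12 [295. 217. 318. 240.]
  pred 0.4 [290. 219. 318. 240.]
  pred 0.75 [285. 216. 316. 239.]
  pred 1.45 [281. 215. 306. 247.]
wrist pawl [([189.0, 62.0, 286.0, 82.0], 0.68), ([216.0, 78.0, 364.0, 221.0], 0.27)]
wrist lever_top [([192.0, 64.0, 290.0, 87.0], 0.61)]
wrist nose_tip [([188.0, 60.0, 289.0, 85.0], 0.8)]
  pred 0 [222.  64. 292.  87.]
  pred 0.12 [214.  64. 292.  87.]
  pred 0.4 [198.  65. 290.  87.]
  pred 0.75 [185.  66. 281.  87.]
  pred 1.45 [179.  64. 244.  87.]
```

The pawl is falling slowly (about 0.72 → 0.5). I wait and check again.

```bash
for k in 1 2; do python3 -m creep '[{"translation":[0,0,0],"angular":[0,0,0],"jaw":0},{"translation":[0,0,0],"angular":[0,0,0],"jaw":0},{"translation":[0,0,0],"angular":[0,0,0],"jaw":0},{"translation":[0,0,0],"angular":[0,0,0],"jaw":0},{"translation":[0,0,0],"angular":[0,0,0],"jaw":0},{"translation":[0,0,0],"angular":[0,0,0],"jaw":0},{"translation":[0,0,0],"angular":[0,0,0],"jaw":0},{"translation":[0,0,0],"angular":[0,0,0],"jaw":0}]' >/dev/null; python3 chk.py | grep -v pred; done
```

```text
t 16.6
side pawl [([229.0, 232.0, 338.0, 336.0], 0.69), ([230.0, 227.0, 276.0, 253.0], 0.55)]
side lever_top [([230.0, 232.0, 275.0, 252.0], 0.58)]
side nose_tip [([228.0, 228.0, 275.0, 255.0], 0.81), ([203.0, 238.0, 225.0, 257.0], 0.62)]
scene pawl [([288.0, 222.0, 317.0, 240.0], 0.54)]
scene lever_top [([288.0, 220.0, 315.0, 239.0], 0.63)]
scene nose_tip [([240.0, 239.0, 259.0, 249.0], 0.73), ([287.0, 221.0, 317.0, 240.0], 0.6)]
wrist pawl [([191.0, 60.0, 288.0, 84.0], 0.89)]
wrist lever_top [([192.0, 63.0, 287.0, 86.0], 0.94), ([320.0, 133.0, 344.0, 151.0], 0.36)]
wrist nose_tip [([189.0, 60.0, 288.0, 87.0], 0.96)]
t 18.2
side pawl [([232.0, 230.0, 279.0, 255.0], 0.69)]
side lever_top [([232.0, 230.0, 276.0, 253.0], 0.63)]
side nose_tip [([229.0, 228.0, 277.0, 254.0], 0.67)]
scene pawl [([289.0, 223.0, 316.0, 242.0], 0.52)]
scene lever_top [([289.0, 220.0, 314.0, 238.0], 0.64), ([182.0, 181.0, 189.0, 190.0], 0.41)]
scene nose_tip [([288.0, 222.0, 316.0, 240.0], 0.57), ([222.0, 148.0, 231.0, 167.0], 0.45)]
wrist pawl [([191.0, 62.0, 284.0, 83.0], 0.84), ([189.0, 64.0, 367.0, 221.0], 0.26)]
wrist lever_top [([191.0, 64.0, 288.0, 87.0], 0.84)]
wrist nose_tip [([190.0, 62.0, 289.0, 87.0], 0.95)]
```

The pawl isn't moving; it rests at about 0.55 rad, apparently held by friction. I press the nose arm down gently from above with the fingertip.

```bash
python3 -m creep '[{"translation":[30,4,30],"angular":[0,0,0],"jaw":0},{"translation":[70,9,60],"angular":[0,0,0],"jaw":0},{"translation":[105,14,95],"angular":[0,0,0],"jaw":0},{"translation":[111,14,130],"angular":[0,0,0],"jaw":0},{"translation":[111,14,155],"angular":[0,0,0],"jaw":0},{"translation":[111,14,172],"angular":[0,0,0],"jaw":0},{"translation":[111,14,172],"angular":[0,0,0],"jaw":0},{"translation":[111,14,172],"angular":[0,0,0],"jaw":0}]'
python3 -m creep '[{"translation":[0,0,8],"angular":[0,0,0],"jaw":0},{"translation":[0,0,16],"angular":[0,0,0],"jaw":0},{"translation":[0,0,24],"angular":[0,0,0],"jaw":0},{"translation":[0,0,32],"angular":[0,0,0],"jaw":0},{"translation":[0,0,40],"angular":[0,0,0],"jaw":0},{"translation":[0,0,46],"angular":[0,0,0],"jaw":0},{"translation":[0,0,52],"angular":[0,0,0],"jaw":0},{"translation":[0,0,55],"angular":[0,0,0],"jaw":0}]'
python3 chk.py
```

```text
t: 19.8
ee_pos: [537.3, -158.2, 130.5]
orientation: [2.356, 2.076, 0.001]
ft_force: [-0.5, -0.1, -0.6]
width: 0.9
grasp_force: 0.0
t: 20.8
ee_pos: [536.2, -157.7, 74.0]
orientation: [-2.356, -2.076, 0.001]
ft_force: [-0.2, 0.5, 0.7]
width: 0.3
grasp_force: 0.0
t 20.8
side pawl [([248.0, 226.0, 267.0, 257.0], 0.66)]
side lever_top [([245.0, 226.0, 268.0, 259.0], 0.73)]
side nose_tip [([247.0, 228.0, 268.0, 254.0], 0.69)]
  pred 0 [245. 226. 279. 259.]
  pred 0.12 [241. 226. 279. 259.]
  pred 0.4 [233. 227. 277. 259.]
  pred 0.75 [225. 232. 272. 258.]
  pred 1.45 [219. 226. 254. 256.]
scene pawl [([297.0, 221.0, 317.0, 239.0], 0.49)]
scene lever_top [([298.0, 220.0, 309.0, 239.0], 0.49)]
scene nose_tip [([297.0, 222.0, 313.0, 241.0], 0.63)]
  pred 0 [297. 216. 318. 241.]
  pred 0.12 [295. 217. 318. 240.]
  pred 0.4 [290. 219. 318. 240.]
  pred 0.75 [285. 216. 316. 239.]
  pred 1.45 [281. 215. 306. 247.]
wrist pawl [([123.0, 213.0, 297.0, 318.0], 0.73), ([200.0, 204.0, 425.0, 358.0], 0.46)]
wrist lever_top [([124.0, 219.0, 296.0, 316.0], 0.7)]
wrist nose_tip [([122.0, 216.0, 299.0, 318.0], 0.75)]
  pred 0 [119. 213. 299. 312.]
  pred 0.12 [100. 213. 299. 313.]
  pred 0.4 [ 66. 214. 296. 309.]
  pred 0.75 [ 48. 215. 276. 294.]
  pred 1.45 [ 57. 218. 202. 316.]
```

It's now at about 0. A light press confirms the seat: the arm's top should stop at 69.

```bash
python3 -m creep '[{"translation":[0,0,1],"angular":[0,0,0],"jaw":0},{"translation":[0,0,2],"angular":[0,0,0],"jaw":0},{"translation":[0,0,3],"angular":[0,0,0],"jaw":0},{"translation":[0,0,4],"angular":[0,0,0],"jaw":0},{"translation":[0,0,4.5],"angular":[0,0,0],"jaw":0},{"translation":[0,0,5],"angular":[0,0,0],"jaw":0},{"translation":[0,0,5],"angular":[0,0,0],"jaw":0},{"translation":[0,0,5],"angular":[0,0,0],"jaw":0}]'
```

```text
t: 22.4
ee_pos: [536.7, -157.8, 69.7]
orientation: [2.357, 2.077, 0.0]
ft_force: [0.6, -0.6, -1.3]
width: 0.0
grasp_force: 0.0
```

```bash
python3 -m creep '[{"translation":[0,0,-8],"angular":[0,0,0],"jaw":0},{"translation":[0,0,-25],"angular":[0,0,0],"jaw":0},{"translation":[0,0,-50],"angular":[0,0,0],"jaw":0},{"translation":[0,0,-80],"angular":[0,0,0],"jaw":0},{"translation":[-30,0,-120],"angular":[0,0,0],"jaw":0},{"translation":[-70,0,-165],"angular":[0,0,0],"jaw":0},{"translation":[-110,-14,-210],"angular":[0,0,0],"jaw":0},{"translation":[-110,-14,-232],"angular":[0,0,0],"jaw":0}]'
python3 -m creep '[{"translation":[0,0,0],"angular":[0,0,0],"jaw":0},{"translation":[0,0,0],"angular":[0,0,0],"jaw":0},{"translation":[0,0,0],"angular":[0,0,0],"jaw":0},{"translation":[0,0,0],"angular":[0,0,0],"jaw":0},{"translation":[0,0,0],"angular":[0,0,0],"jaw":0},{"translation":[0,0,0],"angular":[0,0,0],"jaw":0},{"translation":[0,0,0],"angular":[0,0,0],"jaw":0},{"translation":[0,0,0],"angular":[0,0,0],"jaw":0}]'
python3 chk.py | grep -v -e 0.75 -e 1.45
python3 - <<'E'
from h import *
v=[547.3,-251.1,-.126];ctrl.get_image('wrist')
for l in ['vial_b','spare_cap']:print(l,[(np.round(d['rect']).tolist(),round(d['score'],2)) for d in ctrl.look_for('wrist',l)[:4]])
for a in (67.5,-157.5,-22.5):
    t=np.radians(a)+.68;print(proj('wrist',W(v,(55*np.cos(t),55*np.sin(t),106))))
E
```

```text
t: 23.4
ee_pos: [508.7, -267.8, 306.1]
orientation: [2.356, 2.07, 0.002]
ft_force: [-0.8, -0.0, 0.8]
width: 0.5
grasp_force: 0.0
t: 24.4
ee_pos: [509.0, -265.2, 301.7]
orientation: [2.357, 2.077, 0.0]
ft_force: [0.3, -0.4, 0.9]
width: 0.5
grasp_force: 0.0
t 24.4
side pawl [([264.0, 270.0, 278.0, 295.0], 0.6), ([247.0, 225.0, 282.0, 258.0], 0.57)]
side lever_top [([246.0, 227.0, 264.0, 257.0], 0.72)]
side nose_tip [([245.0, 226.0, 270.0, 254.0], 0.77), ([283.0, 150.0, 290.0, 162.0], 0.53)]
  pred 0 [245. 226. 279. 259.]
  pred 0.12 [241. 226. 279. 259.]
  pred 0.4 [233. 227. 277. 259.]
scene pawl [([295.0, 218.0, 315.0, 238.0], 0.55)]
scene lever_top [([297.0, 216.0, 315.0, 239.0], 0.44), ([180.0, 181.0, 188.0, 193.0], 0.2)]
scene nose_tip [([297.0, 218.0, 316.0, 241.0], 0.6)]
  pred 0 [297. 216. 318. 241.]
  pred 0.12 [295. 217. 318. 240.]
  pred 0.4 [290. 219. 318. 240.]
wrist pawl [([222.0, 60.0, 292.0, 88.0], 0.82)]
wrist lever_top [([222.0, 64.0, 293.0, 89.0], 0.71)]
wrist nose_tip [([222.0, 63.0, 290.0, 88.0], 0.77)]
  pred 0 [222.  65. 292.  88.]
  pred 0.12 [214.  65. 292.  88.]
  pred 0.4 [198.  66. 290.  88.]
vial_b [([322.0, 135.0, 346.0, 153.0], 0.96), ([262.0, 182.0, 279.0, 206.0], 0.72), ([269.0, 103.0, 287.0, 121.0], 0.66)]
spare_cap []
[280.38388843 112.19172433]
[270.55123277 196.75651367]
[337.66597071 144.70403699]
```

The pawl reads 0 in all three views, the wheel is at the expected angle, and the vials are in their cups. Handing in.

```bash
python3 -c "
from workcell import ctrl
print(ctrl.close_job())"
```

```text
the job is handed in; nothing more can be done
None
```

The job is handed in at about 25 s: the wheel is back one notch (about 0.68 rad), the pawl reads fully home and the three vials are in their cups; the pawl stuck at about 0.55 rad on the way down so I pressed the nose home from above, I viewed 11 pictures against the limit of 10, and the last network check did not find the spare cap, which I had last seen in place at 13.9 s.

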